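Clear an empty tape core through the self-closing flap of the waste box

ROBOT

A 6-joint arm with a two-finger parallel gripper is mounted at the origin on the work surface. World frame = base frame: x ahead of the robot, y to its left, z up, the work surface at z = 0. Lengths are in m, angles in rad, forces in N, time in s.
With the tool pointing down it reaches from about 0.325 to 0.775 m from the base axis. Payload 5.5 kg.
Tool frame: the origin (TCP) lies midway between the tips of the shut fingers; the grasp point (between the pads) lies 19 mm behind it (manip.tcp_to_grasp is the distance from the TCP to the grasp point, in m); x points along the fingers, z is the direction in which the jaws open and shut, and the axes are right-handed (so a half turn about x gives the same grasp; the last joint's range is limited). The gripper opens to 85 mm and grips with 20 to 120 N. Pads are 22 mm wide; open, the fingers measure 114 mm over their backs; the gripper's body (76 mm by 85 mm) begins 54 mm behind the grasp point. The pads swing forward as they close: fully open they stand 13 mm farther back than shut.
Start: joints at [-1.242, 0.091, 1.231, -0, 1.82, -0.057], TCP at [0.226, -0.556, 0.231] pointing down, gripper open.
Joint ranges: [-2.87, 2.87], [-0.86, 2.18], [0.17, 2.46], [-1.51, 4.65], [0.06, 2.69], [-2.65, 2.65]. Speed limits (rad/s): [2.57, 2.57, 3.01, 3.14, 3.14, 3.14].

INTERFACE

Orientations are given as a 3x3 rotation matrix whose columns are the frame's x, y, z axes.
In Python, from workcell import sensors, read_camera, calibration, ticket, manip gives the robot as it stands.
- The arm moves only by the tool apply_moves, never from a script. Its argument "commands" is a list of rows, each a list of 6 numbers: the shift along the tool's x, y, z in cm, then the turn, a rotation vector about the tool's x, y, z in degrees. A call has 1 to 10 rows; each row is the pose to reach, as a shift and turn from the pose commanded when the call began, along the tool's axes at that moment; what a row does not reach only later rows make up. A row lasts 1/8 s, in which the tool goes at most 62.5 mm and 10.7 degrees, less where a joint would pass 70% of its speed; a pose out of reach is approached as far as the arm can. A call with a gripper value outside its range is refused whole. "grip" is the opening in per cent of the stroke, from 0 (shut) to 100 (fully open), set as the call begins (left out, the last holds). The fingers move at their own pace and stop on an object; "newtons" is the grip in N (left out, the last holds). Time passes only in rows, so rows that repeat a pose let the fingers close. It gives the time, the measured TCP pose, the force and the opening at its end, in the units of the state.
- sensors.read_state(): the state, without advancing time (a new reading comes with each control period).
- read_camera(name): name is "scene" or "top" or "wrist"; returns the picture (400x640x3 uint8, red, green, blue); there is no depth.
- calibration(name): a dict with "fx", "fy", "cx", "cy" (pixels), "camera_from_world" (4x4, takes a point from world to camera coordinates). Camera axes: x right, y down, z forward; pixel columns grow to the right and rows downward; lengths in m; the calibration is good to about 2 mm. The wrist camera is an equidistant fisheye: a pixel r from the principal point sees the ray r / f radians off the axis. A picture is of the moment at which its call begins: read the wrist's pose just before it. calibration takes no time and is no camera call; for the wrist camera it gives the pose at the moment of the call.
- ticket.close_job(): hands the job in, once; it reports no verdict.
The state is a dict: "clock": time; "joint_positions": joint angles; "qvel": joint speeds; "tau": joint torques, N m; "tool_pos": TCP position; "eef_rot": TCP orientation; "wrist_force": force on the tool from outside, world axes, zero at the start; "wrist_torque": the same for the moment, N m; "grip_width": finger opening in m.
Only numpy, scipy, OpenCV 4.12 (cv2) and the standard library are available. Lean on these libraries where they do the work, as an engineer would, in place of code of your own. Each camera call takes 0.05 s, during which the arm holds its last target.

TASK

The small empty card tape core standing on the deck of the steel waste box is rubbish: slide it up to the flap, push the self-closing flap down with one finger, and while that finger holds the flap open push the core over the edge and through with the other finger, so that it drops into the box; then let the flap close. Only push the core, gently: do not pick it up or pinch it. Leave the full tape roll, the steel cutter and everything else where they are.

Things in the scene. Friction and masses are not known exactly. Their poses are not given: they have to be found in the camera images.
- wastebox: Fixed bare-steel waste box, flat deck 150 mm above the table. Origin on the table below lip, z up. Box covers x -135..135, y -180..135 mm. Solid deck (6 mm thick, things stand on it) y -180..0; flap flush in the opening x -103..103, y 0..95. Hollow: inner floor 10 mm above table, inner walls x ±131, y -176 and 131. Window on +x; on -x side a drawer handle stands out 30 mm, 85 mm up.
- lip (a point): Middle of the lip: the straight edge of the solid deck that meets the flap's free edge, at deck height, 150 mm above the table. Axes as the waste box: the lip runs along x, +y points from the deck across the flap to its hinge.
- flap (a joint): Self-closing dark steel flap, 206 mm (box x) by 93 mm (box y), 3.5 mm thick, hinged along its edge at box y = 95 mm at deck height; free edge at the lip. rad: 0 closed and flush, grows as the free edge swings down into the box, stop 1.3. Spring shuts it: 0.07 N m to start opening (1 N at 70 mm from the hinge), 0.2 N m at 1.1 rad. The core's weight cannot open it.
- core: The empty card tape core: a brown cardboard tube standing on end, 40 mm outside and 34 mm inside diameter, 24 mm tall, about 20 g, sliding easily (friction about 0.35). Origin at the centre of its underside. It stands on the deck in one of three places 70 mm apart along the flap, its centre 45 to 95 mm from the lip.
- core_mid (a point): Centre of the core, 12 mm above its underside on its axis.
- roll: Full tape roll, stays: off-white ring lying flat on the deck, 54 mm outside and 35 mm inside diameter, 24 mm tall. Origin at the centre of its underside.
- cutter: Round cutter, stays: steel tube standing on the deck, 46 mm outside and 41 mm inside diameter, 32 mm tall. Origin at the centre of its underside.
- cutter_big: Larger round steel cutter standing on the table, stays: 66 mm diameter, 35 mm tall. Origin at the centre of its underside.
- glue: White glue bottle standing on the table, stays: 48 mm diameter, 130 mm tall. Origin at the centre of its underside.
- tub: White lidded tub on the table, stays: 90 mm diameter, 54 mm tall. Origin at the centre of its underside.
- cup: Blue cup on the table, stays: 76 mm diameter, 85 mm tall. Origin at the centre of its underside.
- shaper: Modelling tool lying on the table, stays: white stick 150 mm long with a pink ball end, 18 mm high. Origin on the table near its middle.

How it is judged:
On the way, in this order (a step that is already met when the one before it is completed fails the run):
1. the flap is pushed open (more than 0.2 rad) while the core still stands on the solid deck (value of joint flap above 0.2 rad and z of core in the frame of lip above -0.004 m and y of core in the frame of lip below 0.005 m), for 0.1 s.
2. the core has gone through the flap, below the deck (z of core_mid in the frame of lip below -0.04 m), for 0.05 s.
At the end, for the whole second after the job is handed in: The core lies at rest in the bottom of the waste box (its centre inside the walls and less than 60 mm above the table) and the flap has closed again (under 0.04 rad) (z of core_mid in the frame of wastebox between 0.005 and 0.06 m and x of core_mid in the frame of wastebox between -0.131 and 0.131 m and y of core_mid in the frame of wastebox between -0.176 and 0.131 m and value of joint flap below 0.04 rad and linear speed of core below 0.03 m/s); the robot touches nothing.
It fails at once if the core is lifted more than 20 mm off the deck (z of core_mid in the frame of lip above 0.032 m).
It fails at once if the fingers press on the core with more than 15 N (pinched or crushed) (contact force between the fingers and core above 15 N).
It fails at once if the full roll or the cutter on the deck is moved more than 10 mm (distance of any of roll, cutter from where it was at the start of the episode above 0.01 m).
It fails at once if something on the table is moved more than 10 mm (distance of any of cutter_big, glue, tub, cup, shaper from where it was at the start of the episode above 0.01 m).
It also fails if it takes over 48 s, if anything falls off the work surface, if the arm or the gripper's body presses on something with over 40 N, if the wrist force passes 120 N, or if a joint passes its speed limit or range.

## Working session

There is one attempt and no reset: what is moved stays moved. The work goes in short steps, Python scripts to look and compute and a tool call to move; the robot and the scene stay as the last step left them, time stands still between calls to the robot, and variables do not carry over. Pictures are saved under pics/ and viewed, and the job is handed in when it is done.

Besides the shell and the picture viewer there is one more tool, called after "Emit:" in YAML: its name, and indented under it one key for each argument. apply_moves: Moves the arm, as the interface text tells. Its arguments: {"type":"object","properties":{"commands":{"type":"array","items":{"type":"array","items":{"type":"number"}}},"grip":{"type":"number"},"newtons":{"type":"number"}},"required":["commands"]}

```bash
mkdir -p pics; ls; python3 - <<'E'
from workcell import sensors, read_camera, calibration, manip
import cv2
for n in ["scene","top","wrist"]:
    c=calibration(n); print(n,{k:(v if not hasattr(v,'tolist') else v.tolist()) for k,v in c.items()})
    im=read_camera(n); cv2.imwrite(f"pics/{n}0.png",im[:,:,::-1])
print(sensors.read_state()); print(manip.tcp_to_grasp)
E
```

```text
pics
scene {'fx': 401.6546595433758, 'fy': 401.6546595433758, 'cx': 314.6021150701288, 'cy': 203.6118213503297, 'camera_from_world': [[-0.7201014539545528, 0.6936064909990426, 0.019076992858790085, 0.3642695044251299], [0.5141448656927556, 0.5518437661002668, -0.656599965654928, -0.18581128541320058], [-0.465949517753069, -0.46301025200341867, -0.7539977144828844, 1.3822593470474607], [0.0, 0.0, 0.0, 1.0]]}
top {'fx': 496.05459520323757, 'fy': 496.05459520323757, 'cx': 322.72477250018727, 'cy': 193.9456671873655, 'camera_from_world': [[0.024101240286550803, -0.9995870953819478, 0.015645093880531775, 0.003699988582902087], [-0.9919318841939355, -0.025859125109136082, -0.12410657826263344, 0.5126747856834749], [0.12445990252333901, -0.012527744987457543, -0.9921455479260136, 1.240214007431903], [0.0, 0.0, 0.0, 1.0]]}
wrist {'fx': 309.70691628693146, 'fy': 309.70691628693146, 'cx': 319.7449178917067, 'cy': 200.93993175927196, 'camera_from_world': [[0.37646286096566955, -0.9264303494360789, -0.0015880671553346864, -0.5984486382121705], [-0.8926104770716655, -0.36317774440341793, 0.267111
[... 268 characters left out ...]
979652e+00, -5.67168817e-02]), 'qvel': array([ 1.08759801e-03, -1.63008412e-03, -5.22426922e-03,  1.54860964e-05,
        7.26336070e-04,  1.55343628e-03]), 'tau': array([ 1.59784624e-03, -4.59372246e+01, -4.18526244e+01, -6.88759155e-05,
        9.57841112e-03,  1.54091617e-05]), 'tool_pos': array([ 0.22571133, -0.55569804,  0.23038162]), 'eef_rot': array([[-5.04718942e-04,  9.26489951e-01,  3.76319167e-01],
       [ 1.46337420e-03,  3.76319496e-01, -9.26488799e-01],
       [-9.99998802e-01,  8.30793127e-05, -1.54573707e-03]]), 'wrist_force': array([-0.33218543,  0.24898821,  0.37360612]), 'wrist_torque': array([0.01906193, 0.00913406, 0.01013591]), 'grip_width': 0.08561717553988471}
0.0187
```

View pics/top0.png

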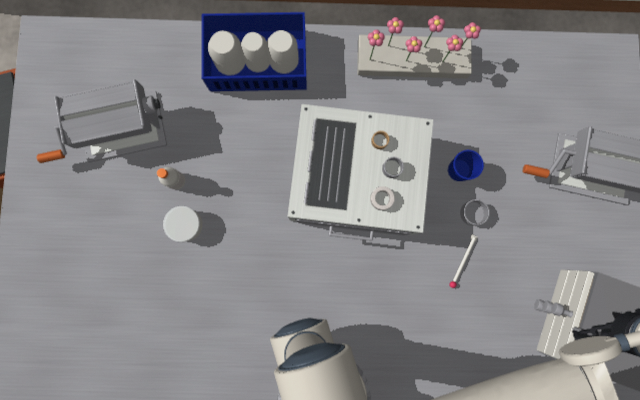

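View pics/scene0.png

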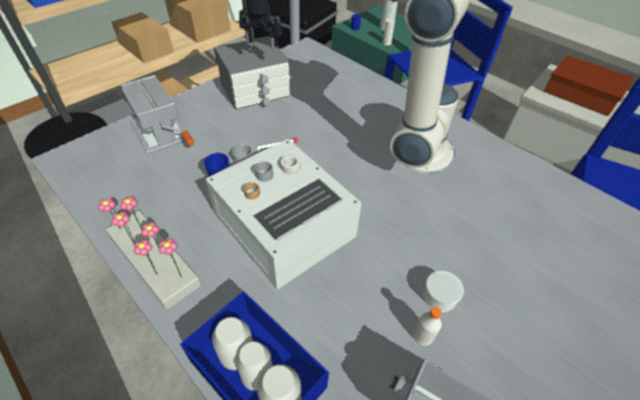

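The top picture shows the flap dark at about (331,164), with its hinge on the left. The core (brown) is at (381,140), the cutter at (393,168) and the roll at (382,198). Next I'll measure their positions.

```bash
cat > h.py <<'E'
import numpy as np, cv2
from workcell import sensors, read_camera, calibration
def cast(c,uv,z):
    M=np.array(c["camera_from_world"]);R=M[:3,:3];t=M[:3,3]
    o=-R.T@t
    d=R.T@np.array([(uv[0]-c["cx"])/c["fx"],(uv[1]-c["cy"])/c["fy"],1.])
    return o+d*(z-o[2])/d[2]
E
python3 - <<'E'
from h import *
for n in ["top","scene"]:
    im=cv2.imread(f"pics/{n}0.png"); c=calibration(n)
    g=cv2.cvtColor(im,cv2.COLOR_BGR2GRAY); hsv=cv2.cvtColor(im,cv2.COLOR_BGR2HSV)
    m=((g<95)).astype(np.uint8)
    m=cv2.morphologyEx(m,cv2.MORPH_CLOSE,np.ones((7,7)))
    for k in cv2.findContours(m,0,2)[0]:
        a=cv2.contourArea(k);x=k.reshape(-1,2).mean(0)
        if 1000<a<8000 :
            r=cv2.minAreaRect(k)
            box=cv2.approxPolyDP(cv2.convexHull(k),6,True).reshape(-1,2)
            if (n=="top" and 290<r[0][0]<370 and 110<r[0][1]<220) or (n=="scene" and 240<r[0][0]<350 and 170<r[0][1]<240):
                print(n,"flap",a,r,box.tolist())
                for p in box: print(cast(c,p,.15).round(4))
                P=np.array([cast(c,p,.15)[:2] for p in k.reshape(-1,2).astype(float)],np.float32); 
                print("rect",cv2.minAreaRect(P))
    o=((hsv[...,0]>5)&(hsv[...,0]<22)&(hsv[...,1]>90)).astype(np.uint8)
    for k in cv2.findContours(o,0,2)[0]:
        r=cv2.boundingRect(k)
        if (n=="top" and 350<r[0]<420 and 120<r[1]<200) or (n=="scene" and 220<r[0]<300 and 160<r[1]<210):
            print(n,"core",r,cv2.contourArea(k))
for n,b in [("top",(365,125,60,90)),("scene",(230,140,80,70))]:
    im=cv2.imread(f"pics/{n}0.png")
    x,y,w,h=b if n=="scene" else (285,95,155,145)
    if n=="scene": x,y,w,h=200,135,170,150
    cv2.imwrite(f"pics/{n}_z.png",cv2.resize(im[y:y+h,x:x+w],None,fx=4,fy=4,interpolation=2))
E
```

```text
top flap 3301.0 ((330.8090515136719, 163.82534790039062), (40.070343017578125, 86.51824951171875), 6.911227226257324) [[317, 119], [355, 124], [345, 209], [306, 202]]
[0.6761 0.0359 0.15  ]
[ 0.6665 -0.0544  0.15  ]
[ 0.4638 -0.0344  0.15  ]
[0.4778 0.0564 0.15  ]
rect ((0.5703860521316528, 0.0011157914996147156), (0.09364069998264313, 0.2059323936700821), 84.49799346923828)
top core (372, 137, 13, 12) 16.5
top core (374, 132, 15, 12) 24.0
scene flap 2072.5 ((297.1323547363281, 207.2205810546875), (30.012250900268555, 81.29032897949219), 59.036251068115234) [[339, 198], [275, 238], [255, 216], [317, 180]]
[0.4714 0.05   0.15  ]
[0.6721 0.0348 0.15  ]
[ 0.6648 -0.0493  0.15  ]
[ 0.4679 -0.0344  0.15  ]
rect ((0.5680314898490906, 0.0006544291973114014), (0.08833684027194977, 0.2033412754535675), 84.68695068359375)
scene core (244, 183, 15, 16) 163.5
```

View pics/top_z.png

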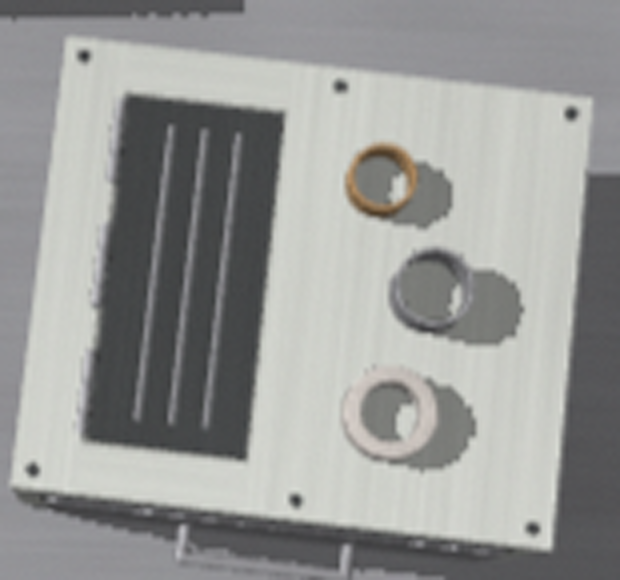

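View pics/scene_z.png

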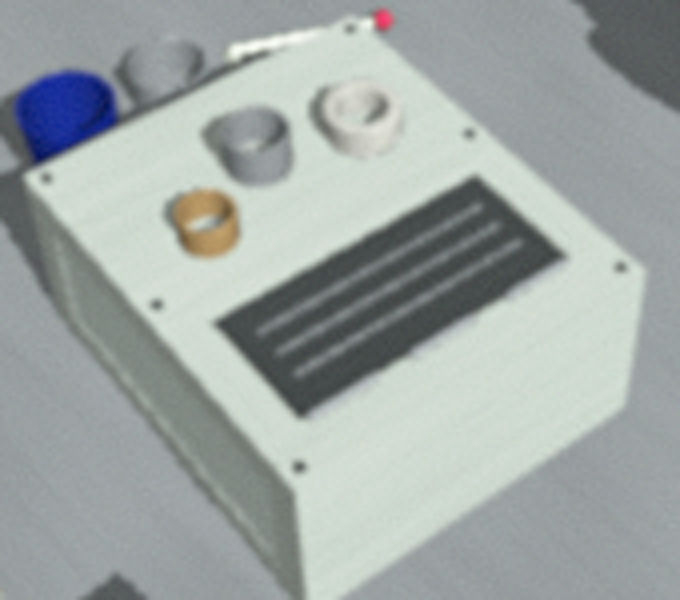

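```bash
cat >> h.py <<'E'
a=np.deg2rad(-5.5)
BX=np.array([np.cos(a),np.sin(a)]);BY=np.array([-np.sin(a),np.cos(a)])
FC=np.array([.5695,.0009])
LIP=FC-BY*.048
def tobox(p): d=np.asarray(p)[:2]-LIP; return np.array([d@BX,d@BY])
def toworld(b): return LIP+BX*b[0]+BY*b[1]
E
python3 - <<'E'
from h import *
ct=calibration("top");cs=calibration("scene")
print("lip",LIP)
for n,c,uv,z in [("core",ct,(285+381/4,95+179/4),.174),("core_s",cs,(200+206/4,135+211/4),.174),
 ("cutter",ct,(392.8,167.3),.182),("roll",ct,(382.3,198.3),.174),
 ("h1",ct,(285+340/4,95+86/4),.15),("h2",ct,(285+295/4,95+500/4),.15),("h3",ct,(285+84/4,95+56/4),.15),("h4",ct,(285+32/4,95+469/4),.15),("h5",ct,(285+571/4,95+113/4),.15),("h6",ct,(285+532/4,95+528/4),.15)]:
    p=cast(c,uv,z); print(n,p.round(4),(tobox(p)*1000).round(1))
E
```

```text
lip [ 0.5648994  -0.04687902]
core [ 0.6243 -0.1116  0.174 ] [ 65.3 -58.7]
core_s [ 0.6246 -0.1106  0.174 ] [ 65.5 -57.7]
cutter [ 0.559  -0.1398  0.182 ] [  3.  -93.1]
roll [ 0.4881 -0.1175  0.174 ] [-69.6 -77.7]
h1 [ 0.6858 -0.0897  0.15  ] [124.5 -31.1]
h2 [ 0.4391 -0.0667  0.15  ] [-123.3  -31.8]
h3 [0.6998 0.0626 0.15  ] [123.7 121.9]
h4 [0.4532 0.0857 0.15  ] [-123.9  121.3]
h5 [ 0.6733 -0.2272  0.15  ] [ 125.1 -169.1]
h6 [ 0.4263 -0.2041  0.15  ] [-122.9 -169.7]
```

```bash
cat >> h.py <<'E'
from scipy.spatial.transform import Rotation as Ro
def Rt(phi):  # tool pose: z_tool=-BY tilted so that +BY side finger is lower by phi
    p=np.deg2rad(phi); by=np.r_[BY,0];up=np.array([0,0,1.])
    z=-(by*np.cos(p)-up*np.sin(p)); x=-(by*np.sin(p)+up*np.cos(p))
    return np.c_[x,np.cross(z,x),z]
def row(P,R,s=None):
    s=s or sensors.read_state()
    R0=s["eef_rot"];d=R0.T@(np.asarray(P)-s["tool_pos"])*100
    w=Ro.from_matrix(R0.T@R).as_rotvec(degrees=True)
    return np.r_[d,w].round(2)
E
python3 - <<'E'
from h import *
p=toworld((.0654,-.058)); print(p,row(np.r_[p,.29],Rt(0)))
E
```

```text
[ 0.62443926 -0.11088031] [-5.920e+00  5.368e+01 -2.622e+01  2.761e+01 -9.000e-02  2.000e-02]
```

Emit:
apply_moves:
  commands:
    - [-5.9, 0, 0, 0, 0, 0]
    - [-5.9, 53.7, -26.2, 27.6, -0.1, 0]
    - [-5.9, 53.7, -26.2, 27.6, -0.1, 0]
    - [-5.9, 53.7, -26.2, 27.6, -0.1, 0]
    - [-5.9, 53.7, -26.2, 27.6, -0.1, 0]
    - [-5.9, 53.7, -26.2, 27.6, -0.1, 0]
    - [-5.9, 53.7, -26.2, 27.6, -0.1, 0]
    - [-5.9, 53.7, -26.2, 27.6, -0.1, 0]
    - [-5.9, 53.7, -26.2, 27.6, -0.1, 0]
    - [-5.9, 53.7, -26.2, 27.6, -0.1, 0]
  grip: 100

```text
clock: 1.4
tool_pos: [0.599, -0.1393, 0.29]
eef_rot: [[0.0, 0.995, -0.096], [-0.002, -0.096, -0.995], [-1.0, 0.0, 0.002]]
wrist_force: [1.1, -1.0, -0.6]
grip_width: 0.0852
```

```bash
python3 - <<'E'
from h import *
p=toworld((.0654,-.058)); print(row(np.r_[p,.29],Rt(0)))
E
```

```text
[-0.01  2.26 -3.07  0.    0.1  -0.01]
```

Emit:
apply_moves:
  commands:
    - [0, 2.3, -3.0, 0, 0, 0]
    - [0, 2.3, -3.0, 0, 0, 0]
    - [0, 2.3, -3.0, 0, 0, 0]

```text
clock: 1.78
tool_pos: [0.6234, -0.1137, 0.2899]
eef_rot: [[-0.001, 0.995, -0.096], [-0.002, -0.096, -0.995], [-1.0, -0.0, 0.002]]
wrist_force: [-0.1, 0.1, -0.2]
grip_width: 0.0854
```

```bash
python3 - <<'E'
from h import *
p=toworld((.0654,-.058)); print(row(np.r_[p,.144],Rt(0)))
im=read_camera("wrist"); cv2.imwrite("pics/w1.png",im[:,:,::-1])
E
```

```text
[14.59  0.08 -0.32 -0.    0.12  0.03]
```

View pics/w1.png

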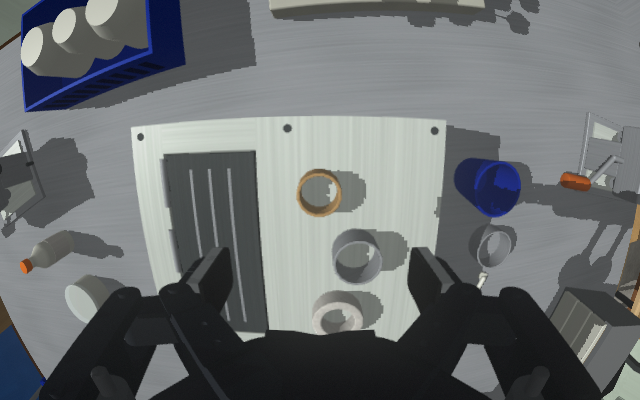

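The wrist picture shows the core at (319,193), centred between the fingers, with nothing beneath the pads. I'll lower so the fingers straddle it.

Emit:
apply_moves:
  commands:
    - [11, 0.1, -0.3, 0, 0, 0]
    - [11, 0.1, -0.3, 0, 0, 0]
    - [13, 0.1, -0.3, 0, 0, 0]
    - [14.3, 0.1, -0.3, 0, 0, 0]
    - [14.3, 0.1, -0.3, 0, 0, 0]
    - [14.3, 0.1, -0.3, 0, 0, 0]

```text
clock: 2.58
tool_pos: [0.6259, -0.111, 0.1497]
eef_rot: [[0.004, 0.995, -0.096], [-0.003, -0.096, -0.995], [-1.0, 0.004, 0.002]]
wrist_force: [0.3, -0.3, 0.4]
grip_width: 0.0853
```

```bash
python3 - <<'E'
from h import *
s=sensors.read_state(); print(s["tool_pos"],tobox(s["tool_pos"]))
im=read_camera("scene"); cv2.imwrite("pics/s2.png",cv2.resize(im[110:260,190:390,::-1],None,fx=4,fy=4,interpolation=2))
im=read_camera("wrist"); cv2.imwrite("pics/w2.png",im[:,:,::-1])
E
```

```text
[ 0.62591769 -0.1110201   0.14971314] [ 0.06688502 -0.05799745]
```

View pics/s2.png

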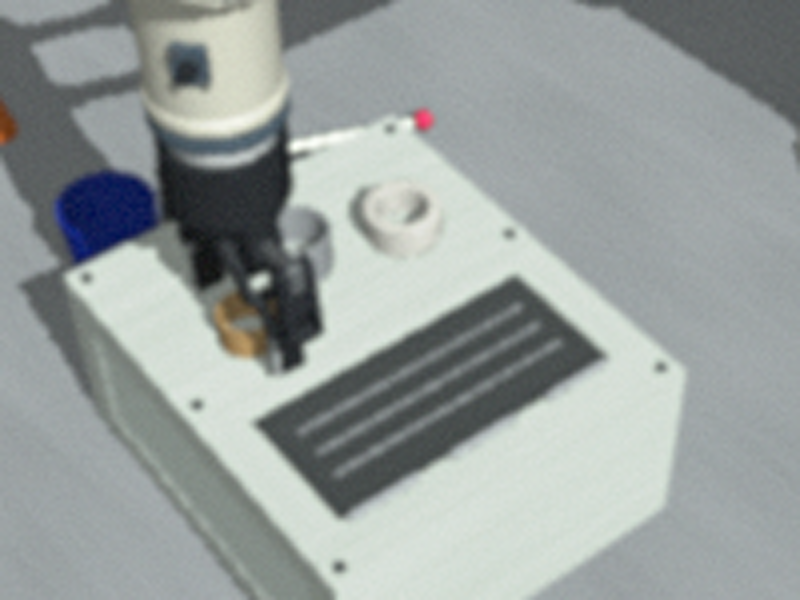

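View pics/w2.png

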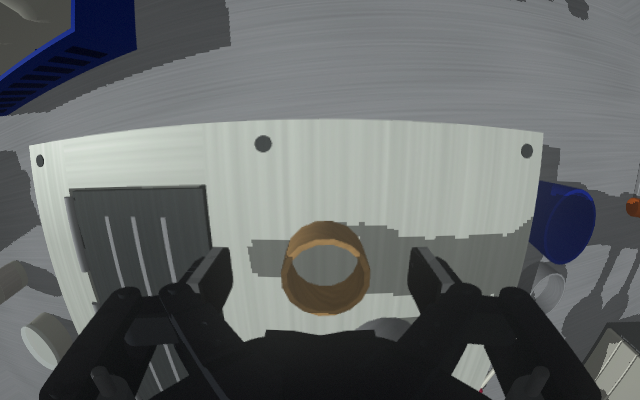

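The pictures show the fingers straddling the core, clear of the cutter. Now I'll slide it up to the lip.

Emit:
apply_moves:
  commands:
    - [0.3, 0, -1.0, 0, 0, 0]
    - [0.3, 0, -1.7, 0, 0, 0]
    - [0.3, 0, -2.2, 0, 0, 0]
    - [0.3, 0, -2.7, 0, 0, 0]
    - [0.3, 0, -3.2, 0, 0, 0]
    - [0.3, 0, -3.7, 0, 0, 0]
    - [0.3, 0, -4.2, 0, 0, 0]
    - [0.3, 0, -4.7, 0, 0, 0]
    - [0.3, 0, -5.2, 0, 0, 0]
    - [0.3, 0, -5.5, 0, 0, 0]

```text
clock: 3.92
tool_pos: [0.6303, -0.0556, 0.1442]
eef_rot: [[0.0, 0.995, -0.096], [-0.002, -0.096, -0.995], [-1.0, 0.0, 0.002]]
wrist_force: [0.0, 0.1, -0.6]
grip_width: 0.085
```

```bash
python3 - <<'E'
from h import *
s=sensors.read_state(); print(s["tool_pos"],tobox(s["tool_pos"]))
im=read_camera("scene"); cv2.imwrite("pics/s3.png",cv2.resize(im[110:260,190:390,::-1],None,fx=4,fy=4,interpolation=2))
im=read_camera("wrist"); cv2.imwrite("pics/w3.png",im[:,:,::-1])
E
```

```text
[ 0.63034079 -0.05556506  0.14415311] [ 0.06597263 -0.00237377]
```

View pics/s3.png

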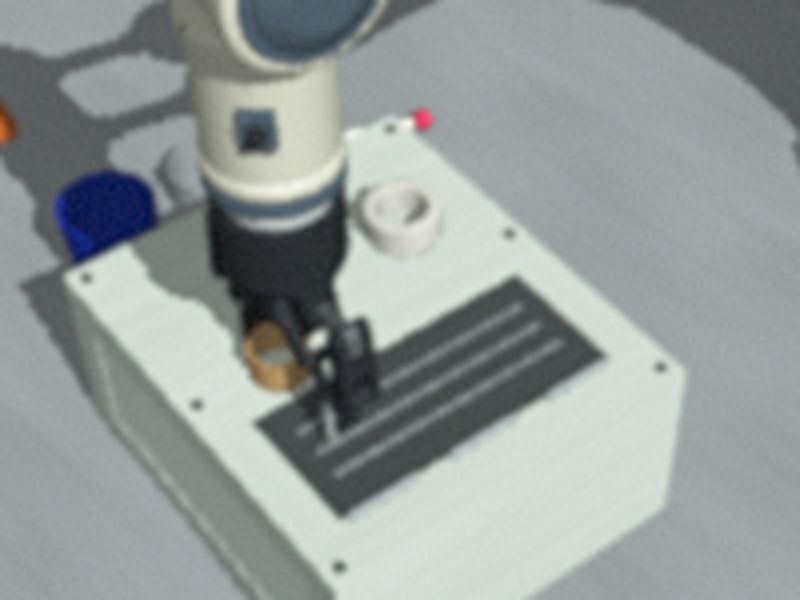

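View pics/w3.png

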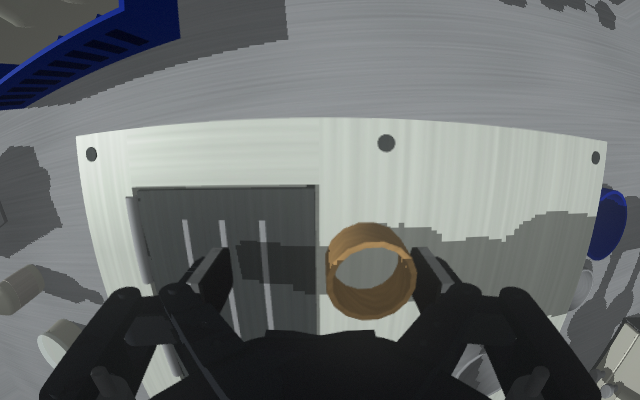

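The core now stands against the rear finger, at the lip with its front edge about 5 mm back. The front finger is over the flap. Next I'll back off slightly, then tilt about the rear fingertip.

```bash
cat >> h.py <<'E'
def tcp(yb,zb,phi,xb=.0655):
    R=Rt(phi); return np.r_[toworld((xb,yb)),zb]-R@np.array([-.013,0,.0425]),R
E
python3 - <<'E'
from h import *
for yb,zb,ph in [(-.057,.158,0),(-.057,.158,8),(-.057,.158,16),(-.057,.158,25)]:
    print(yb,ph,row(*tcp(yb,zb,ph)).tolist())
E
```

```text
-0.057 0 [-0.09, -0.05, 1.21, 0.03, 0.09, -0.02]
-0.057 8 [0.49, -0.05, 1.44, 0.03, -7.91, -0.02]
-0.057 16 [1.04, -0.05, 1.74, 0.02, -15.91, -0.02]
-0.057 25 [1.59, -0.05, 2.16, 0.02, -24.91, -0.03]
```

Emit:
apply_moves:
  commands:
    - [-0.1, 0, 1.2, 0, 0, 0]
    - [-0.1, 0, 1.2, 0, 0, 0]
    - [0.2, 0, 1.3, 0, -4, 0]
    - [0.5, 0, 1.45, 0, -8, 0]
    - [0.8, 0, 1.6, 0, -12, 0]
    - [1.05, 0, 1.75, 0, -16, 0]
    - [1.35, 0, 1.95, 0, -20.5, 0]
    - [1.6, 0, 2.15, 0, -25, 0]
    - [1.6, 0, 2.15, 0, -25, 0]
    - [1.6, 0, 2.15, 0, -25, 0]

```text
clock: 5.28
tool_pos: [0.6282, -0.0776, 0.1286]
eef_rot: [[-0.04, 0.995, -0.087], [-0.421, -0.096, -0.902], [-0.906, 0.001, 0.423]]
wrist_force: [-1.2, 0.2, 2.7]
grip_width: 0.0854
```

```bash
python3 - <<'E'
from h import *
s=sensors.read_state(); R=s["eef_rot"];b=s["tool_pos"]+R@np.array([-.013,0,.0425]);A=s["tool_pos"]+R@np.array([-.013,0,-.057]); print("Btip",tobox(b),b[2],"Aback",tobox(A),A[2]-.15,s["wrist_force"])
im=read_camera("scene"); cv2.imwrite("pics/s4.png",cv2.resize(im[110:260,190:390,::-1],None,fx=4,fy=4,interpolation=2))
im=read_camera("wrist"); cv2.imwrite("pics/w4.png",im[:,:,::-1])
E
```

```text
Btip [ 0.06596094 -0.05749955] 0.15836756487361428 Aback [0.06602289 0.0326674 ] -0.03370578039883096 [-1.21006568  0.2430497   2.65679388]
```

View pics/s4.png

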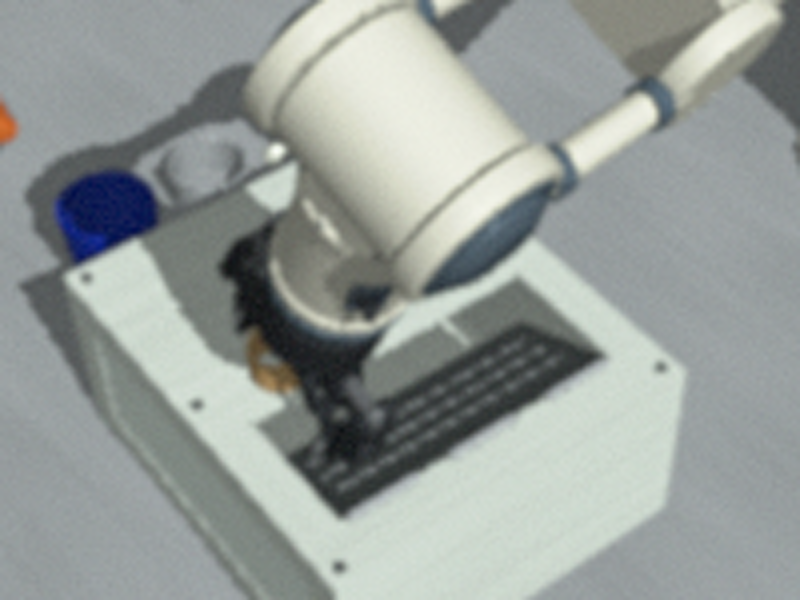

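View pics/w4.png

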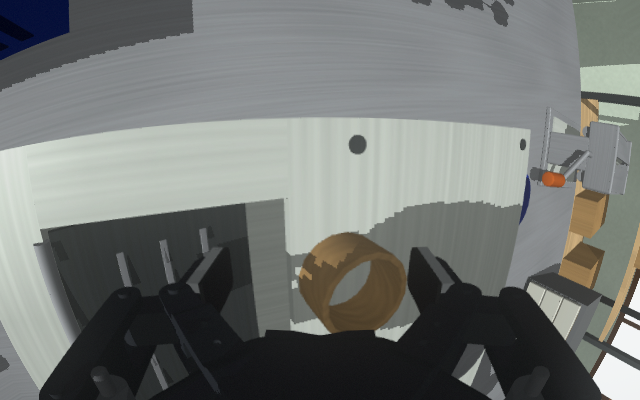

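The flap is open about 0.5 rad and the core is still standing on the deck at about (352,285) in the wrist picture, between the fingers. Now I'll push it over the edge.

Emit:
apply_moves:
  commands:
    - [-0.2, 0, -0.45, 0, 0, 0]
    - [-0.4, 0, -0.85, 0, 0, 0]
    - [-0.6, 0, -1.25, 0, 0, 0]
    - [-0.75, 0, -1.65, 0, 0, 0]
    - [-0.95, 0, -2.05, 0, 0, 0]
    - [-1.15, 0, -2.45, 0, 0, 0]
    - [-1.3, 0, -2.8, 0, 0, 0]
    - [-1.5, 0, -3.2, 0, 0, 0]
    - [-1.65, 0, -3.55, 0, 0, 0]
    - [-1.8, 0, -3.9, 0, 0, 0]

```text
clock: 6.62
tool_pos: [0.632, -0.0359, 0.128]
eef_rot: [[-0.042, 0.995, -0.088], [-0.425, -0.097, -0.9], [-0.904, -0.0, 0.427]]
wrist_force: [-0.6, -10.8, 1.4]
grip_width: 0.0855
```

```bash
python3 - <<'E'
from h import *
s=sensors.read_state(); R=s["eef_rot"];b=s["tool_pos"]+R@np.array([-.013,0,.0425]);A=s["tool_pos"]+R@np.array([-.013,0,-.057]); print("Btip",tobox(b),b[2],"Aback",tobox(A),A[2]-.15,s["wrist_force"])
im=read_camera("scene"); cv2.imwrite("pics/s5.png",cv2.resize(im[110:260,190:390,::-1],None,fx=4,fy=4,interpolation=2))
im=read_camera("wrist"); cv2.imwrite("pics/w5.png",im[:,:,::-1])
E
```

```text
Btip [ 0.06575154 -0.0155567 ] 0.15786476879825317 Aback [0.06586956 0.07442827] -0.03459629056227277 [ -0.61029872 -10.7681643    1.4115626 ]
```

View pics/s5.png

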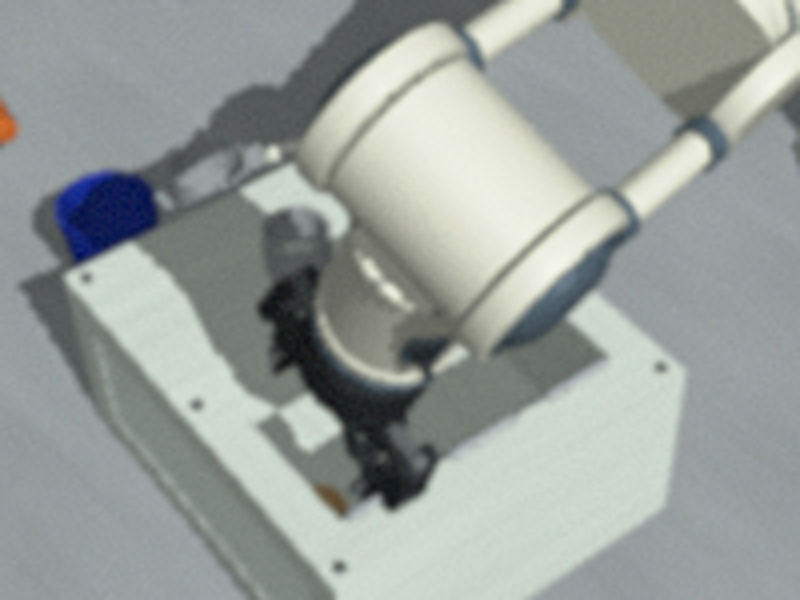

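View pics/w5.png

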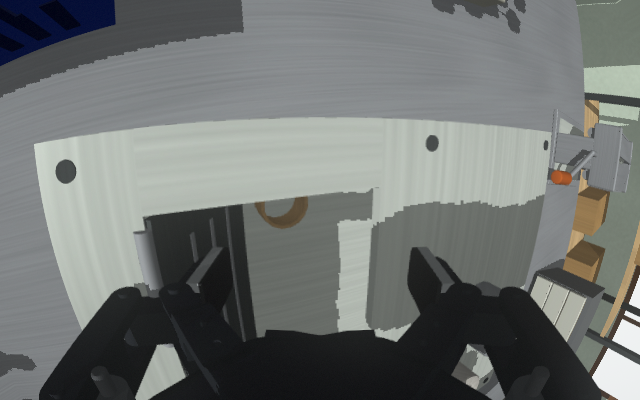

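The core has dropped through; it shows inside the box at about (281,208) in the wrist picture. I'll back off and lift away so the flap can close.

Emit:
apply_moves:
  commands:
    - [0.4, 0, 0.9, 0, 0, 0]
    - [0.8, 0, 1.8, 0, 0, 0]
    - [1.1, 0, 2.3, 0, 0, 0]
    - [0.2, 0, 2.7, 0, 0, 0]
    - [-0.7, 0, 3.1, 0, 0, 0]
    - [-1.6, 0, 3.5, 0, 0, 0]
    - [-2.5, 0, 4.0, 0, 0, 0]
    - [-4.4, 0, 4.8, 0, 0, 0]
    - [-8.0, 0, 6.5, 0, 0, 0]
    - [-12.0, 0, 8.4, 0, 0, 0]

```text
clock: 7.98
tool_pos: [0.6296, -0.0593, 0.2737]
eef_rot: [[-0.041, 0.995, -0.086], [-0.422, -0.095, -0.902], [-0.906, -0.0, 0.424]]
wrist_force: [-0.0, -0.1, 0.8]
grip_width: 0.0857
```

```bash
python3 - <<'E'
from h import *
im=read_camera("wrist"); cv2.imwrite("pics/w6.png",im[:,:,::-1])
im=read_camera("top"); cv2.imwrite("pics/t6.png",im[:,:,::-1])
im=read_camera("scene"); cv2.imwrite("pics/s6.png",im[:,:,::-1])
s=sensors.read_state(); print(s["tool_pos"],s["wrist_force"])
E
```

```text
[ 0.63076894 -0.0594048   0.27741508] [ 0.2677463  -0.22134206 -0.32997786]
```

View pics/w6.png

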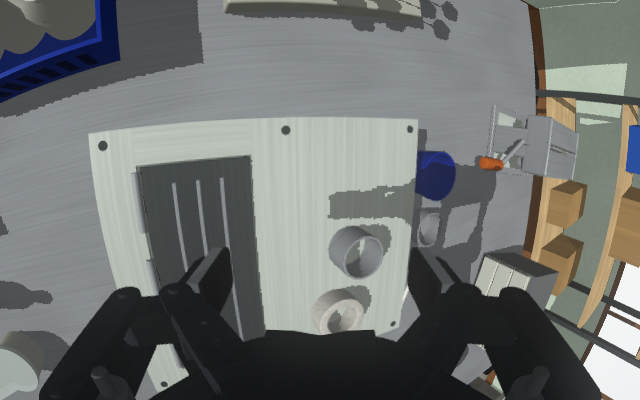

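View pics/s6.png

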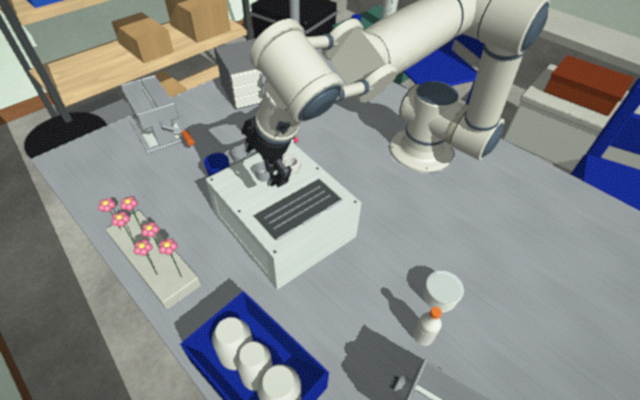

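The flap is flush again, the deck holds only the cutter and the roll, and the arm is clear. I'll wait a moment so the core settles, then hand in.

Emit:
apply_moves:
  commands:
    - [-1, 0, 0, 0, 0, 0]
    - [-1, 0, 0, 0, 0, 0]
    - [-1, 0, 0, 0, 0, 0]
    - [-1, 0, 0, 0, 0, 0]
    - [-1, 0, 0, 0, 0, 0]
    - [-1, 0, 0, 0, 0, 0]
    - [-1, 0, 0, 0, 0, 0]
    - [-1, 0, 0, 0, 0, 0]
    - [-1, 0, 0, 0, 0, 0]
    - [-1, 0, 0, 0, 0, 0]

```text
clock: 9.38
tool_pos: [0.6303, -0.0554, 0.2813]
eef_rot: [[-0.04, 0.995, -0.087], [-0.422, -0.096, -0.901], [-0.906, 0.0, 0.424]]
wrist_force: [0.0, -0.3, -0.5]
grip_width: 0.0852
```

Emit:
apply_moves:
  commands:
    - [0, 0, 0, 0, 0, 0]
    - [0, 0, 0, 0, 0, 0]
    - [0, 0, 0, 0, 0, 0]
    - [0, 0, 0, 0, 0, 0]
    - [0, 0, 0, 0, 0, 0]
    - [0, 0, 0, 0, 0, 0]
    - [0, 0, 0, 0, 0, 0]
    - [0, 0, 0, 0, 0, 0]
    - [0, 0, 0, 0, 0, 0]
    - [0, 0, 0, 0, 0, 0]

```text
clock: 10.62
tool_pos: [0.6303, -0.0554, 0.2813]
eef_rot: [[-0.04, 0.995, -0.087], [-0.422, -0.096, -0.901], [-0.906, 0.0, 0.424]]
wrist_force: [0.4, -0.2, 0.7]
grip_width: 0.0855
```

```bash
python3 - <<'E'
from h import *
from workcell import ticket
s=sensors.read_state(); print(s["clock"],s["wrist_force"])
im=read_camera("scene"); cv2.imwrite("pics/s7.png",cv2.resize(im[130:290,190:390,::-1],None,fx=3.7,fy=3.7,interpolation=2))
E
```

```text
10.625 [ 0.43765251 -0.15463473  0.69163536]
```

View pics/s7.png

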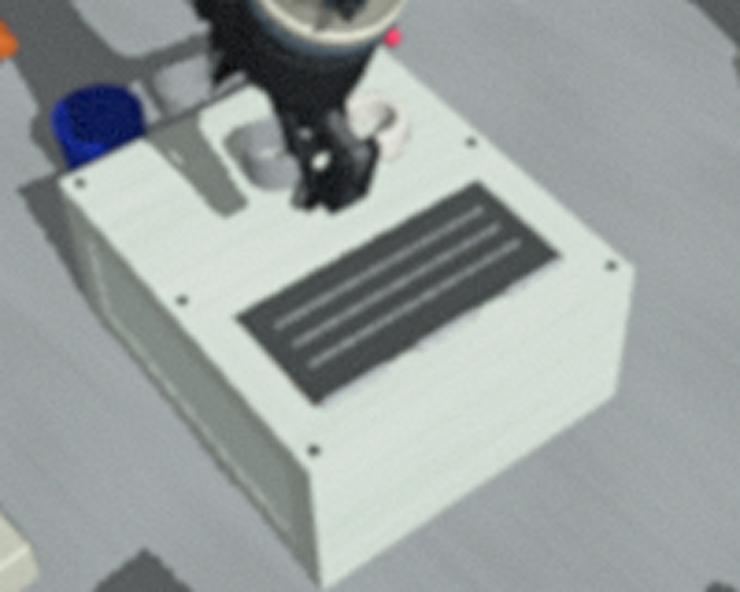

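The flap is shut and the core is off the deck. The cutter and the roll are still in place.

```bash
python3 - <<'E'
from workcell import ticket
print(ticket.close_job())
E
```

```text
the job is handed in; nothing more can be done
None
```

I slid the core to the lip with one finger and tilted the open gripper 25° so the front finger pushed the flap down. While that finger held the flap open, the rear finger pushed the core over the edge and it dropped into the box. I handed the job in at about 10.7 s.

- **Flap:** it was open about 0.5 rad (estimated from the finger position) with the core still on the deck. The last pictures show it flush again.
- **Core:** it is off the deck. The wrist picture after the push showed it inside the box. Once the flap closed I could not see it, so I did not check directly that it had come to rest. I waited about 4 s after the drop before handing in.
- **Other objects:** the roll, cutter and cup looked unmoved in the last pictures. I judged this by eye and did not measure it again, and the other items on the table were not re-checked one by one.
- **Forces:** the arm is clear of everything. The highest wrist force I read was about 11 N, while holding the flap open at the end of the push. Finger force on the core was not measured separately.

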